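Bring a plaster rosette under the stereo microscope

ROBOT

A 7-joint arm with a two-finger parallel gripper is mounted at the origin on the work surface. World frame = base frame: x ahead of the robot, y to its left, z up, the work surface at z = 0. Lengths are in m, angles in rad, forces in N, time in s.
With the tool pointing down it reaches from about 0.35 to 0.9 m from the base axis. Payload 7.2 kg.
Tool frame: the origin (TCP) lies at the very end of the fingers, on their centre line; the grasp point (between the pads) lies 19 mm behind it; z points along the fingers, y is the line along which they close (so a half turn about z gives the same grasp; the last joint's range is limited). The gripper opens to 88 mm and grips with 3 to 60 N. Pads are 20 mm wide; open, the fingers measure 115 mm over their backs; the gripper's body (75 mm by 178 mm) begins 61 mm behind the grasp point.
Start: joints at [-1.321, 0.411, -0.013, 1.596, 0.006, 1.134, -0.082], TCP at [0.195, 0.594, 0.185] pointing down, gripper open.
Joint ranges: [-2.95, 2.95], [-0.29, 1.99], [-1.47, 1.44], [0.14, 2.54], [-1.03, 4.17], [0.13, 1.85], [-2.86, 2.86]. Speed limits (rad/s): [2.39, 2.39, 3.01, 3.01, 3.14, 3.14, 3.14].

INTERFACE

Orientations are given as a unit quaternion [x, y, z, w].
In Python, from cell import env, vision gives the robot as it stands.
- The arm moves only by the tool carry_out, never from a script. Its argument "plan" is a list that holds one entry, the list of rows, each a list of 7 numbers: the shift along the tool's x, y, z in m, then the turn, a rotation vector about the tool's x, y, z in degrees, then the opening, from 0 (shut) to 1 (fully open). A call has 1 to 5 rows; each row is the pose to reach, as a shift and turn from the pose commanded when the call began, along the tool's axes at that moment; what a row does not reach only later rows make up. A row lasts 1/8 s, in which the tool goes at most 62.5 mm and 10.7 degrees, less where a joint would pass 70% of its speed; a pose out of reach is approached as far as the arm can. A call with a gripper value outside its range is refused whole. The fingers move at their own pace and stop on an object; "squeeze" is the grip in N (left out, the last holds). Time passes only in rows, so rows that repeat a pose let the fingers close. It gives the time, the measured TCP pose, the force, the opening and the grip force at its end, in the units of the state.
- env.get_obs(): the state, without advancing time (a new reading comes with each control period).
- vision.snapshot(name): name is "side" or "top"; returns (picture, depth): 400x640x3 uint8, red, green, blue; 400x640 float32, m along the optical axis (not along the pixel's ray), 0 where there is no reading.
- vision.camera_info(name): a dict with "intrinsics" (3x3 intrinsics, pixels), "R" (3x3) and "t" (3): a world point X has camera coordinates R X + t. Camera axes: x right, y down, z forward; pixel columns grow to the right and rows downward; lengths in m; the calibration is good to about 2 mm. A picture is of the moment at which its call begins. camera_info takes no time and is no camera call.
- env.finish_job(): hands the job in; it is judged then, once.
The state is a dict: "time": time; "joint_pos": joint angles; "joint_vel": joint speeds; "tau": joint torques, N m; "tcp_pos": TCP position; "orientation": TCP orientation; "contact_force": force on the tool from outside, world axes, zero at the start; "moment": the same for the moment, N m; "finger_gap": opening from 0.0 (shut) to 1.0 (fully open); "grip_force": force on a finger pad.
Only numpy, scipy, OpenCV 4.12 (cv2) and the standard library are available. Lean on these libraries where they do the work, as an engineer would, in place of code of your own. Each camera call takes 0.05 s, during which the arm holds its last target. There are 200 camera calls.

TASK

Pick up the small round plaster rosette from the clear acrylic board and set it down gently, flower side up, in the middle of the microscope's sliding stage. Then slide the stage along its rods by the upright black grip until the middle of the rosette is straight below the objective, and let go. Do not bump the microscope, and leave the other things on the table where they are.

Things in the scene. Friction and masses are not known exactly. Their poses are not given: they have to be found in the camera images.
- rosette: Small plaster flower: a round disc 56 mm across with upright sides 22 mm high, eight low petals and a round middle boss on top (31 mm high in all), about 75 g, lying flower side up on the acrylic board. Origin: centre of its underside; z up. Its place on the board is swapped at random with those of the tile and the cornice.
- board: Acrylic modelling board (clear, looks grey), 200 (x) x 220 (y) x 6 mm, fixed flat on the table, with the rosette, the tile and the cornice on it. Origin: centre of its underside, on the table; its upper face is 6 mm above.
- stand: Microscope stand, fixed. White base plate x -130 to 230, y +-150, 18 mm thick; column 32 mm thick at x = 170, 378 mm tall. Two steel rods along y, 12 mm thick, tops 28 mm high, at x = +-45, end at dark end blocks 34 mm high, 130 mm wide, at y = -142 and 318 (loading end). Origin: on the table, straight under the objective; x away from the robot (roughly), y along the rods to the loading end, z up.
- stage: Sliding stage: aluminium plate 140 (x) x 120 (y) x 12 mm on the two rods, a flat black disc 94 mm across in its middle. Origin: centre of its underside, 30 mm above the table (upper face at 42 mm); axes as the stand's. Slides only along the stand's y, from +230 mm (loading end, where it starts to within 45 mm) to -70 mm; about 2.5 N of friction, no spring or detent, stays where left.
- grip: Upright black grip tab of the stage, on an arm 14 mm wide, 105 mm in front (-x) of the stage's centre: 22 (x) x 14 (y) x 48 mm, rounded, free on both y sides. Origin: on its centre line, 30 mm above the table; axes as the stage's. The tab reaches 2 to 50 mm above the origin, 32 to 80 mm above the table.
- microscope: Microscope head, fixed on the column. Origin and axes as the stand's (on the table). Black ring light 80 mm across, underside 158 mm up; zoom body 100 (x) x 108 (y) mm, 205 to 275 mm up, a knob 14 mm out on each y side; binocular housing and slanted eyepieces above, to 390 mm; focus knobs 44 mm across at x = 110, |y| up to 70, 240 mm up.
- objective (a point): Centre of the objective's front glass, 155 mm above the table, on the microscope's vertical optical axis; axes as the stand's.
- tile: Square plaster tile with a leaf in low relief and a raised rim, 56 x 56 x 23 mm, lying on the acrylic board; to be left alone. Origin: centre of its underside.
- cornice: Stepped plaster moulding fragment, 50 x 58 x 32 mm, on the acrylic board; to be left alone. Origin: under its foot, whose centre it is; the steps hang over to +x (33 mm from the origin).
- relief_block: Buff upright block with a relief on one face, 50 x 75 x 78 mm, on the table behind the stage's loading end; to be left alone. Origin: centre of its underside.
- bowl: Terracotta bowl, 110 mm across, 45 mm high, on the table to the right; to be left alone. Origin: centre of its underside.
- spatula: Wooden modelling tool with a flat blade, 200 mm long along its x, 13 mm thick, on the table near the front left; to be left alone. Origin: underside, near its middle.
- loop_tool: Wooden modelling tool with a wire loop, 190 mm long along its x, 13 mm thick, on the table at the front right; to be left alone. Origin: underside, near its middle.
- eyepieces (a point): Midway between the ends of the two eyepieces (each 40 mm thick, 62 mm apart in y), 150 mm in front (-x) of the optical axis and 369 mm up. The tubes slant down from here to the housing. They overhang the grip when the stage is under the objective: a vertical hand does not fit there, one leaning back 30 to 40 degrees to the robot does. Axes as the stand's.
Things that resemble listed ones, but are neither listed nor needed, are in the scene too. Leave any blue or green look-alike of the rosette alone.

How it is judged:
By the outcome, as a careful person would: the job done as asked, in the order asked, and still so for the second after the job is handed in, with the robot touching nothing.
It also fails if it takes over 48 s, if anything falls off the work surface, if the arm or the gripper's body presses on something with over 40 N, if the wrist force passes 120 N, or if a joint passes its speed limit or range.

## Working session

There is one attempt and no reset: what is moved stays moved. The work goes in short steps, Python scripts to look and compute and a tool call to move; the robot and the scene stay as the last step left them, time stands still between calls to the robot, and variables do not carry over. Pictures are saved under pics/ and viewed, at most 10 in all, crops included, and the job is handed in when it is done.

Besides the shell and the picture viewer there is one more tool, called by a JSON object that holds its "name" and its "arguments". carry_out: Moves the arm, as the interface text tells. Its arguments: {"type":"object","properties":{"plan":{"type":"array"},"squeeze":{"type":"number"}},"required":["plan"]}

```bash
mkdir -p pics; ls
python3 - <<'E'
from cell import env, vision
import cv2, numpy as np
o=env.get_obs();print(o['time'],o['tcp_pos'],o['orientation'],o['finger_gap'])
for n in ['side','top']:
    p,d=vision.snapshot(n);cv2.imwrite(f'pics/{n}0.png',p[:,:,::-1]);np.savez(f'{n}0.npz',p=p,d=d)
    c=vision.camera_info(n);R=np.array(c['R']);print(n,np.round(c['intrinsics'],1).tolist(),np.round(R,3).tolist(),(-R.T@np.array(c['t'])).round(3))
E
```

```text
pics
0.0 [0.19519452 0.59316851 0.18370904] [ 1.58226894e-01  9.87402461e-01 -7.91913532e-04 -5.83497657e-05] 1.0014375714717105
side [[517.6, 0.0, 325.9], [0.0, 517.6, 196.2], [0.0, 0.0, 1.0]] [[0.807, -0.591, -0.021], [-0.346, -0.443, -0.827], [0.479, 0.674, -0.562]] [-0.246 -1.177  1.176]
top [[489.0, 0.0, 325.3], [0.0, 489.0, 200.5], [0.0, 0.0, 1.0]] [[0.014, -1.0, 0.005], [-0.989, -0.014, -0.146], [0.146, -0.003, -0.989]] [ 0.322 -0.07   1.654]
```

View pics/top0.png

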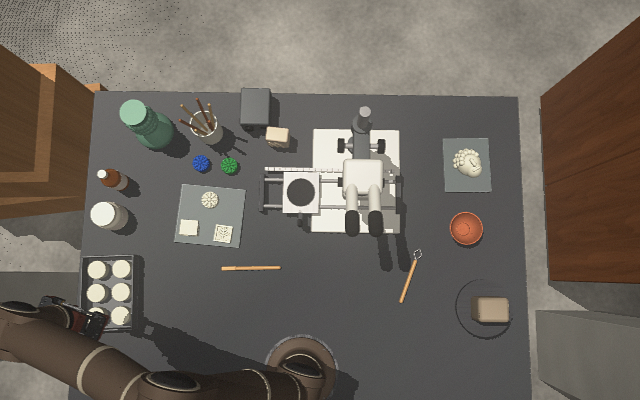

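View pics/side0.png

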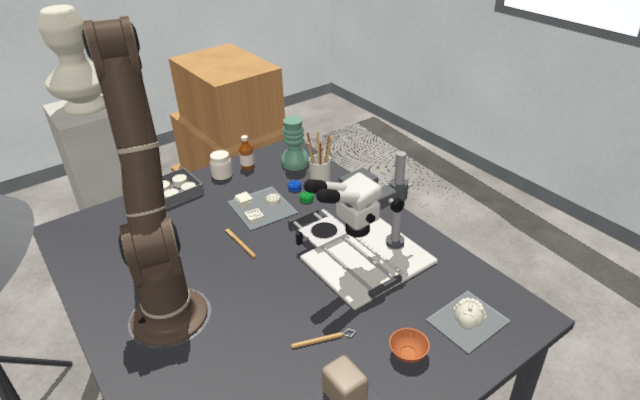

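The top view shows the rosette (round, petals) at (209,199), the tile at (223,233), the cornice at (188,228), the stage disc at (300,192), the grip near (303,217), and the white base at columns 313–399, rows 129–233. The blue and green look-alikes are at (201,163) and (229,166). The side view agrees.

```bash
cat > h.py <<'E'
import numpy as np, cv2
from cell import env, vision
def cam(n):
    c=vision.camera_info(n); return np.array(c['intrinsics']),np.array(c['R']),np.array(c['t'])
def ray(n,uv,z):
    K,R,t=cam(n); uv=np.atleast_2d(np.asarray(uv,float)); C=-R.T@t
    d=(np.linalg.inv(K)@np.c_[uv,np.ones(len(uv))].T).T@R
    return C+d*((z-C[2])/d[:,2])[:,None]
def cloud(n,d):
    K,R,t=cam(n); v,u=np.mgrid[:d.shape[0],:d.shape[1]]
    P=np.stack([(u-K[0,2])/K[0,0]*d,(v-K[1,2])/K[1,1]*d,d],-1)
    W=(P-t)@R; W[d==0]=np.nan; return W
def blobs(m,lo=20):
    n,l,s,c=cv2.connectedComponentsWithStats(m.astype(np.uint8)); return [(l==i,s[i],c[i]) for i in range(1,n) if s[i,4]>lo]
E
cat > m.py <<'E'
from h import *
f=np.load('top0.npz');p=f['p'].astype(int);d=f['d'];W=cloud('top',d)
def roi(u0,u1,v0,v1):
    m=np.zeros(d.shape,bool);m[v0:v1,u0:u1]=1;return m
br=p.min(2)
# plaster
R=roi(176,246,184,248)
m=R&(br>150)&(p[...,0]-p[...,2]>8)
for b,s,c in blobs(m): 
    q=W[b]; print('plaster',s,c.round(1),ray('top',c,.03)[0].round(4),'zmed/max',np.nanmedian(q[:,2]).round(4),np.nanmax(q[:,2]).round(4),'med',np.nanmedian(q,0).round(4), [x for x in np.round(cv2.minAreaRect(ray('top',np.argwhere(b)[:,::-1],.03)[:,:2].astype(np.float32)),4) ] if 0 else '')
    cn=cv2.findContours(b.astype(np.uint8),0,2)[0][0][:,0]; r=cv2.minAreaRect(ray('top',cn,.028)[:,:2].astype(np.float32)); print('  rect',r)
# base
m=roi(308,405,120,240)&(br>150)&(abs(W[...,2]-.018)<.006)
bl=max(blobs(m),key=lambda x:x[1][4])
print('base',cv2.minAreaRect(ray('top',np.argwhere(m)[:,::-1],.018)[:,:2].astype(np.float32)),m.sum())
# stage plate + disc
m=roi(270,330,165,222)&(abs(W[...,2]-.042)<.006)
print('stage',cv2.minAreaRect(W[m&(br>120)][:,:2].astype(np.float32)),np.nanmedian(W[m][:,2]))
m=roi(280,322,175,210)&(br<80)
for b,s,c in blobs(m): 
    cn=max(cv2.findContours(b.astype(np.uint8),0,1)[0],key=len);e=cv2.fitEllipse(ray('top',cn[:,0],.042)[:,:2].astype(np.float32)) if len(cn)>5 else 0
    print('disc',s,c,ray('top',c,.042)[0].round(4),e)
m=roi(285,320,205,232)&(W[...,2]>.06)&(W[...,2]<.1)
print('grip',m.sum(),np.nanmedian(W[m],0), np.nanmin(W[m],0) if m.sum() else 0,np.nanmax(W[m],0)if m.sum() else 0)
E
python3 m.py
python3 - <<'E'
import cv2
a=cv2.imread('pics/top0.png')[120:260,170:410];cv2.imwrite('pics/c1.png',cv2.resize(a,(800,467),interpolation=cv2.INTER_CUBIC))
E
```

```text
plaster [201 191  17  17 187] [208.9 198.8] [0.5614 0.3165 0.03  ] zmed/max 0.0303 0.0396 med [0.5607 0.3161 0.0303] 
  rect ((0.5604336857795715, 0.3171558976173401), (0.054977815598249435, 0.052662987262010574), 11.933808326721191)
plaster [179 219  19  17 273] [188.  226.9] [0.4661 0.3816 0.03  ] zmed/max 0.0372 0.0466 med [0.4653 0.3799 0.0372] 
  rect ((0.4651249051094055, 0.382492333650589), (0.05967550352215767, 0.05306147038936615), 86.03980255126953)
plaster [213 224  20  19 269] [222.4 233.2] [0.4467 0.2661 0.03  ] zmed/max 0.0249 0.038 med [0.4476 0.2672 0.0249] 
  rect ((0.44717004895210266, 0.26695436239242554), (0.05714922770857811, 0.055767543613910675), 82.68360900878906)
base ((0.6362130045890808, -0.16856816411018372), (0.3109486699104309, 0.35584795475006104), 89.61595153808594) 3041
stage ((0.5886416435241699, 0.0209348127245903), (0.17228299379348755, 0.14674630761146545), 85.29487609863281) 0.04165350459017355
disc [287 179  27  27 549] [300.13479053 191.99453552] [0.5871 0.0105 0.042 ] ((0.5875931978225708, 0.010285445488989353), (0.08557390421628952, 0.08835779130458832), 88.44417572021484)
grip 29 [0.48274366 0.00762448 0.07899173] [0.47136655 0.00343455 0.06137084] [0.49258778 0.01382192 0.08273858]
```

View pics/c1.png

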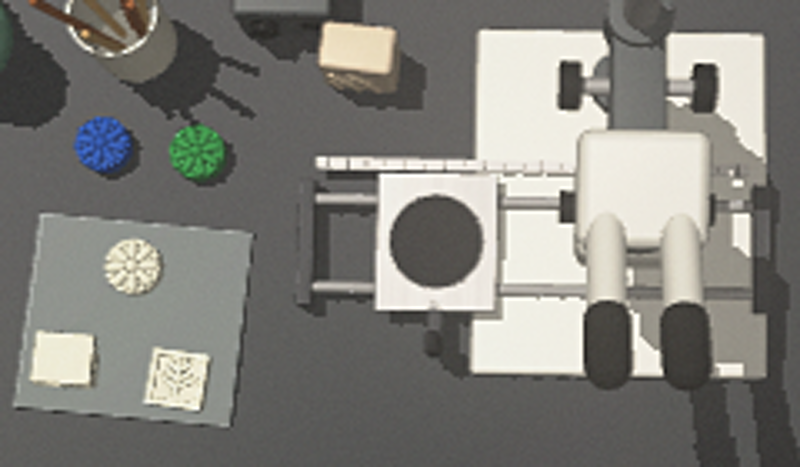

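{"name": "carry_out", "arguments": {"plan": [[[-0.434,-0.148,0.03,0,0,0,1],[-0.434,-0.148,0.03,0,0,0,1],[-0.434,-0.148,0.03,0,0,0,1],[-0.434,-0.148,0.03,0,0,0,1],[-0.434,-0.148,0.03,0,0,0,1]]], "squeeze": 20}}

```text
time: 0.72
tcp_pos: [0.4455, 0.4044, 0.1638]
orientation: [0.158, 0.987, -0.0, -0.0]
contact_force: [0.7, 0.4, 1.6]
finger_gap: 1.001
grip_force: 0.0
```

```bash
cat >> h.py <<'E'
from scipy.spatial.transform import Rotation as Ro
def go(pos,R=None):
    o=env.get_obs(); T=Ro.from_quat(o['orientation'])
    s=T.inv().apply(np.array(pos)-o['tcp_pos']); r=(T.inv()*R).as_rotvec(degrees=True) if R is not None else np.zeros(3)
    print('t',round(o['time'],2),'tcp',o['tcp_pos'].round(4),'F',o['contact_force'].round(1),'gap',round(o['finger_gap'],3),'| shift mm',(s*1000).round(1),'turn',r.round(1),'q',o['joint_pos'].round(2))
E
python3 - <<'E'
from h import *
# subpixel base edges from brightness in image columns/rows (top view)
f=np.load('top0.npz');g=f['p'].min(2).astype(float)
def edge(prof): 
    k=np.argmax(abs(np.diff(prof))); lo,hi=np.median(prof[max(0,k-4):k]),np.median(prof[k+2:k+6]); 
    t=(lo+hi)/2; 
    for i in range(max(0,k-2),k+3):
        if (prof[i]-t)*(prof[i+1]-t)<=0: return i+(t-prof[i])/(prof[i+1]-prof[i])
def line(pts,nm):
    w=ray('top',pts,.018)[:,:2]; vx,vy,x,y=cv2.fitLine(w.astype(np.float32),cv2.DIST_HUBER,0,.001,.001).ravel(); print(nm,'dir deg',np.degrees(np.arctan2(vy,vx)).round(2),'pt',(x.round(4),y.round(4)),len(w))
# left (+y) edge rows 135..160 & 215..228 ; right edge rows 135..155
line([(305+edge(g[v,305:322]),v) for v in list(range(134,164))],'+y edge')
line([(391+edge(g[v,391:408]),v) for v in range(134,152)],'-y edge')
line([(u,120+edge(g[120:140,u])) for u in list(range(318,345))+list(range(378,396))],'+x edge')
line([(u,222+edge(g[222:242,u])) for u in list(range(316,342))],'-x edge')
go([.5607,.3165,.1])
E
```

```text
+y edge dir deg 0.49 pt (np.float32(0.7241), np.float32(-0.0276)) 30
-y edge dir deg -0.26 pt (np.float32(0.7695), np.float32(-0.3236)) 18
  return _methods._mean(a, axis=axis, dtype=dtype,
  ret = ret.dtype.type(ret / rcount)
Traceback (most recent call last):
IndexError: index 20 is out of bounds for axis 0 with size 20
```

```bash
cat > e.py <<'E'
from h import *
def edge(prof):
    prof=cv2.GaussianBlur(np.asarray(prof,np.float32)[None],(3,1),0)[0]; g=abs(np.diff(prof)); k=int(np.argmax(g[1:-1]))+1
    a,b,c=g[k-1],g[k],g[k+1]; return k+.5+.5*(a-c)/(a-2*b+c)
def line(n,pts,nm,z=.018):
    w=ray(n,pts,z)[:,:2]; vx,vy,x,y=cv2.fitLine(w.astype(np.float32),cv2.DIST_HUBER,0,.001,.001).ravel()
    res=np.abs((w-[x,y])@np.array([-vy,vx])); print(nm,'dir',np.degrees(np.arctan(vy/vx)).round(2),'pt',x.round(4),y.round(4),len(w),'res',np.median(res).round(4)); return w
E
python3 - <<'E'
from e import *
g=np.load('top0.npz')['p'].mean(2)
r=lambda a,b:list(range(a,b))
L=line('top',[(304+edge(g[v,304:322]),v) for v in r(132,162)+r(214,230)],'+y edge')
Rr=line('top',[(391+edge(g[v,391:410]),v) for v in r(132,150)+r(200,230)],'-y edge')
line('top',[(u,121+edge(g[121:140,u])) for u in r(318,345)+r(380,395)],'+x edge')
line('top',[(u,224+edge(g[224:242,u])) for u in r(318,340)],'-x edge')
# left end block outer edge / plate edges
line('top',[(268+edge(g[v,268:290]),v) for v in r(176,208)],'stage +y',.042)
line('top',[(310+edge(g[v,310:330]),v) for v in r(176,208)],'stage -y',.042)
line('top',[(u,164+edge(g[164:180,u])) for u in r(287,316)],'stage +x',.042)
line('top',[(u,204+edge(g[204:220,u])) for u in r(287,297)+r(307,316)],'stage -x',.042)
go([.5607,.3165,.1])
E
```

```text
+y edge dir -0.19 pt 0.6673 -0.0272 46 res 0.0002
-y edge dir 0.06 pt 0.6732 -0.324 48 res 0.0002
+x edge dir -89.99 pt 0.8144 -0.1763 42 res 0.0003
-x edge dir -89.8 pt 0.4587 -0.0888 22 res 0.0001
stage +y dir 1.13 pt 0.5965 0.0669 32 res 0.0034
stage -y dir -3.17 pt 0.5899 -0.0376 32 res 0.0076
stage +x dir 89.35 pt 0.6718 0.0195 29 res 0.0002
stage -x dir -89.16 pt 0.518 0.0118 19 res 0.0001
t 0.72 tcp [0.4455 0.4044 0.1638] F [0.7 0.4 1.6] gap 1.001 | shift mm [-136.9  -47.5   63.8] turn [0. 0. 0.] q [-0.88  0.39  0.09  1.69 -0.04  1.07  0.47]
```

{"name": "carry_out", "arguments": {"plan": [[[-0.137,-0.047,0.064,0,0,0,1],[-0.137,-0.047,0.064,0,0,0,1],[-0.137,-0.047,0.064,0,0,0,1],[-0.137,-0.047,0.064,0,0,0,1]]]}}

```text
time: 1.23
tcp_pos: [0.5609, 0.3148, 0.0982]
orientation: [0.161, 0.987, -0.002, -0.001]
contact_force: [-0.5, -0.1, -0.2]
finger_gap: 0.999
grip_force: 0.0
```

{"name": "carry_out", "arguments": {"plan": [[[0,0.001,0.05,0,0,0,1],[0,0.001,0.075,0,0,0,1],[0,0.001,0.087,0,0,0,1],[0,0.001,0.087,0,0,0,1]]]}}

```text
time: 1.72
tcp_pos: [0.5592, 0.3202, 0.0131]
orientation: [0.158, 0.987, -0.0, -0.0]
contact_force: [-0.9, 0.5, 0.7]
finger_gap: 1.001
grip_force: 0.0
```

Run:
```python
from h import *
go([.5607,.3165,.011])
n='side';p,d=vision.snapshot(n);cv2.imwrite('pics/s1.png',cv2.resize(p[160:310,200:440,::-1],(800,500),interpolation=cv2.INTER_CUBIC));np.savez('side1.npz',p=p,d=d)
```

```text
t 1.73 tcp [0.5592 0.3202 0.0131] F [-0.9  0.5  0.7] gap 1.001 | shift mm [-2.6 -3.   2.1] turn [0. 0. 0.] q [-0.67  0.62  0.1   1.7  -0.08  0.82  0.73]
```

View pics/s1.png

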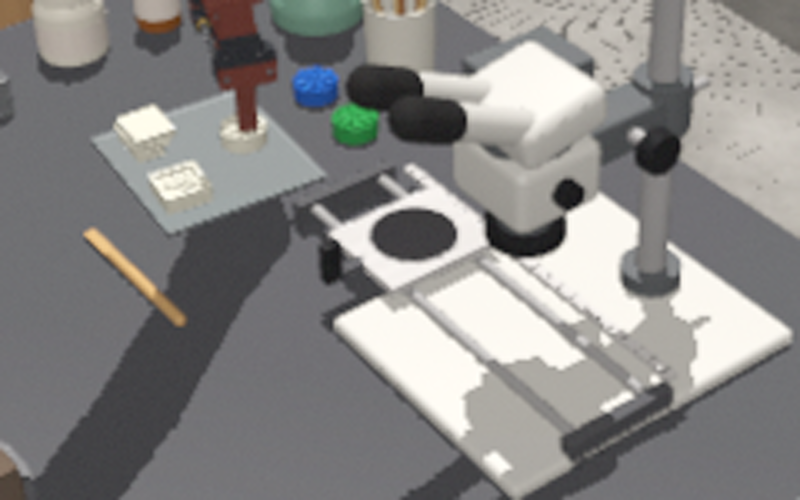

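The side view shows the fingers straddling the rosette at crop (243,130). The near base corners are at (335,322), (515,495) and (790,335), and the ring light is at (525,232).

{"name": "carry_out", "arguments": {"plan": [[[-0.002,-0.003,0.002,0,0,0,1],[-0.002,-0.003,0.002,0,0,0,0.5],[-0.002,-0.003,0.002,0,0,0,0.5],[-0.002,-0.003,0.002,0,0,0,0.5],[-0.002,-0.003,0.002,0,0,0,0.5]]], "squeeze": 15}}

```text
time: 2.4
tcp_pos: [0.5609, 0.316, 0.0112]
orientation: [0.158, 0.987, 0.0, 0.0]
contact_force: [0.0, 0.1, -0.1]
finger_gap: 0.586
grip_force: 0.0
```

Run:
```python
from e import *
go([.5607,.3165,.011])
g=np.load('side1.npz')['p'].mean(2); r=lambda a,b:list(range(a,b)); s=240/800
# base corners in full px: A(-x,+y)=(300,257) B(-x,-y)=(355,309) C(+x,-y)=(437,261)
def vert(us,uv0,uv1,h=7):
    out=[]
    for u in us:
        v=uv0[1]+(u-uv0[0])*(uv1[1]-uv0[1])/(uv1[0]-uv0[0]); a=int(v)-h; out.append((u,a+edge(g[a:a+2*h+1,u])))
    return out
c=lambda x,y:(200+x*s,160+y*s)
# top-edge of plate at z=.018 vs its bottom: print both candidates
line('side',vert(r(306,345),c(338,318),c(515,490)),'-x edge')
line('side',vert(r(372,430),c(520,490),c(790,335)),'-y edge')
```

```text
t 2.4 tcp [0.5609 0.316  0.0112] F [ 0.   0.1 -0.1] gap 0.586 | shift mm [0.4 0.4 0.2] turn [0. 0. 0.] q [-0.66  0.62  0.1   1.71 -0.08  0.82  0.73]
-x edge dir 89.09 pt 0.4517 -0.1835 39 res 0.001
-y edge dir -0.11 pt 0.6343 -0.33 58 res 0.0011
```

{"name": "carry_out", "arguments": {"plan": [[[0,0,0,0,0,0,0.3],[0,0,0,0,0,0,0.3]]], "squeeze": 15}}

```text
time: 2.65
tcp_pos: [0.5609, 0.3159, 0.0111]
orientation: [0.158, 0.987, -0.0, -0.0]
contact_force: [-0.0, 0.3, -0.5]
finger_gap: 0.354
grip_force: 0.0
```

Run:
```python
from h import *
p,d=vision.snapshot('side');a=p[175:230,225:305,::-1]
q,d2=vision.snapshot('top');b=q[160:260,160:260,::-1]
cv2.imwrite('pics/s2.png',np.hstack([cv2.resize(a,(436,300),interpolation=2),cv2.resize(b,(300,300),interpolation=2)]))
np.savez('top2.npz',p=q,d=d2)
go([.5607,.3165,.011])
```

```text
t 2.75 tcp [0.5609 0.3159 0.0111] F [-0.1 -0.  -0. ] gap 0.305 | shift mm [0.4 0.5 0.1] turn [0. 0. 0.] q [-0.66  0.62  0.1   1.71 -0.08  0.82  0.73]
```

View pics/s2.png

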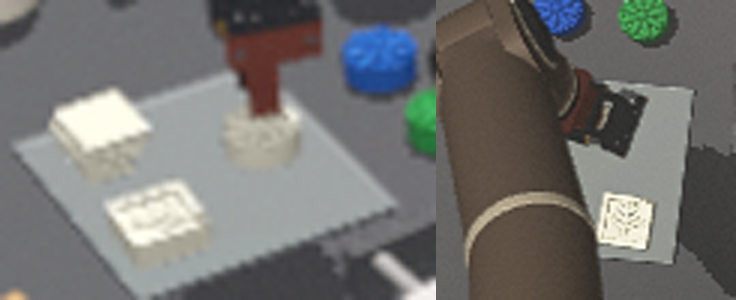

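Run:
```python
from h import *
f=np.load('side0.npz');p=f['p'].astype(int);W=cloud('side',f['d'])
m=np.zeros(p.shape[:2],bool);m[185:230,225:300]=1
m&=(p.min(2)>140)&(p[...,0]-p[...,2]>8)
for b,s,c in blobs(m): print(s,c.round(1),ray('side',c,.024)[0].round(4),np.nanmedian(W[b],0).round(4))
K,R,t=cam('side')
for n in ['side','top']:
    K,R,t=cam(n)
    for P in [[.5607,.3165,.02],[.5609,.316,.011],[.5609,.316,.05]]:
        q=K@(R@np.array(P)+t);print(n,P,(q[:2]/q[2]).round(1))
```

```text
[234 191  18  18 202] [242.9 199. ] [0.4652 0.3895 0.024 ] [0.4588 0.3709 0.0361]
[266 193  14  13 140] [272.2 199. ] [0.5567 0.3176 0.024 ] [0.5529 0.3101 0.0297]
[245 208  19  16 204] [254.2 215.5] [0.4458 0.2654 0.024 ] [0.4453 0.2611 0.0264]
side [0.5607, 0.3165, 0.02] [273.3 199.6]
side [0.5609, 0.316, 0.011] [273.6 201.6]
side [0.5609, 0.316, 0.05] [272.8 193.4]
top [0.5607, 0.3165, 0.02] [209.6 199.5]
top [0.5609, 0.316, 0.011] [210.4 199.8]
top [0.5609, 0.316, 0.05] [207.7 198.1]
```

Run:
```python
from h import *
p,d=vision.snapshot('side');W=cloud('side',d);p=p.astype(int)
for v in range(180,206):
    print(v,[(u,p[v,u].tolist(),(W[v,u]*1000).round(0).tolist()) for u in (270,272,274,276)])
```

```text
180 [(270, [48, 43, 43], [514.0, 242.0, 167.0]), (272, [52, 43, 46], [520.0, 237.0, 168.0]), (274, [65, 47, 45], [526.0, 233.0, 167.0]), (276, [76, 48, 46], [537.0, 238.0, 161.0])]
181 [(270, [74, 46, 44], [514.0, 241.0, 164.0]), (272, [78, 47, 43], [521.0, 240.0, 161.0]), (274, [96, 52, 44], [528.0, 236.0, 160.0]), (276, [97, 50, 45], [537.0, 238.0, 156.0])]
182 [(270, [97, 52, 45], [519.0, 251.0, 152.0]), (272, [97, 52, 46], [521.0, 240.0, 157.0]), (274, [97, 53, 45], [528.0, 238.0, 155.0]), (276, [94, 50, 44], [538.0, 241.0, 150.0])]
183 [(270, [96, 53, 48], [511.0, 237.0, 158.0]), (272, [98, 54, 47], [522.0, 243.0, 151.0]), (274, [97, 52, 45], [529.0, 240.0, 149.0]), (276, [97, 53, 46], [534.0, 234.0, 151.0])]
184 [(270, [93, 57, 52], [514.0, 243.0, 149.0]), (272, [97, 54, 45], [523.0, 245.0, 145.0]), (274, [97, 52, 46], [530.0, 243.0, 143.0]), (276, [97, 52, 46], [534.0, 234.0, 146.0])]
185 [(270, [95, 55, 50], [516.0, 248.0, 142.0]), (272, [96, 51, 44], [522.0, 243.0, 142.0]), (274, [97, 53, 46], [529.0, 243.0, 139.0]), (276, [97, 53, 46], [535.0, 237.0, 140.0])]
186 [(270, [96
[... 2984 characters left out ...]
2, [178, 175, 160], [541.0, 292.0, 31.0]), (274, [168, 163, 148], [551.0, 295.0, 25.0]), (276, [167, 163, 149], [561.0, 297.0, 19.0])]
203 [(270, [176, 174, 158], [539.0, 306.0, 19.0]), (272, [178, 174, 159], [545.0, 300.0, 20.0]), (274, [175, 170, 157], [550.0, 294.0, 20.0]), (276, [167, 163, 149], [557.0, 291.0, 19.0])]
204 [(270, [175, 172, 157], [536.0, 301.0, 18.0]), (272, [176, 172, 157], [543.0, 299.0, 16.0]), (274, [172, 169, 154], [550.0, 295.0, 16.0]), (276, [167, 163, 151], [556.0, 289.0, 16.0])]
205 [(270, [170, 169, 157], [540.0, 310.0, 6.0]), (272, [172, 169, 156], [544.0, 301.0, 10.0]), (274, [168, 165, 155], [549.0, 294.0, 12.0]), (276, [164, 165, 158], [556.0, 290.0, 11.0])]
```

The depth shows the near fingertip at z ≈ 0.053, about 42 mm above the reported TCP. The fingers closed above the rosette, and it has not moved. The reported TCP is therefore too deep along the tool. I'll reopen, descend further with the force watched, and recheck.

{"name": "carry_out", "arguments": {"plan": [[[0,0,0,0,0,0,1],[0,0,0,0,0,0,1],[0,0,0,0,0,0,1],[0,0,0,0,0,0,1],[0,0,0,0,0,0,1]]]}}

```text
time: 3.42
tcp_pos: [0.561, 0.3159, 0.0111]
orientation: [0.158, 0.987, 0.0, 0.0]
contact_force: [-1.1, -0.1, -0.6]
finger_gap: 0.83
grip_force: 0.0
```

{"name": "carry_out", "arguments": {"plan": [[[0,0,0.012,0,0,0,1],[0,0,0.022,0,0,0,1],[0,0,0.032,0,0,0,1],[0,0,0.032,0,0,0,1]]]}}

```text
time: 3.92
tcp_pos: [0.5601, 0.3154, -0.0223]
orientation: [0.158, 0.987, -0.001, -0.001]
contact_force: [0.1, 0.5, 0.7]
finger_gap: 1.004
grip_force: 0.0
```

```bash
cat > tip.py <<'E'
from h import *
import sys
p,d=vision.snapshot('side');W=cloud('side',d);p=p.astype(int)
o=env.get_obs(); K,R,t=cam('side'); go(o['tcp_pos'])
T=Ro.from_quat(o['orientation']); L=T.inv().apply((W-o['tcp_pos']).reshape(-1,3)).reshape(W.shape)
red=(p[...,0]>1.5*p[...,1])&(p[...,0]-p[...,2]>30)&(abs(L[...,0])<.02)&(abs(L[...,1])<.08)&(L[...,2]>-.11)&(L[...,2]<.03)
print('red n',red.sum(),'tool-frame z of finger px: max',np.sort(L[red][:,2])[-8:].round(3),'x',np.median(L[red][:,0]).round(4),'y',np.percentile(L[red][:,1],[5,50,95]).round(3))
if len(sys.argv)>1: 
    q=K@(R@o['tcp_pos']+t);u,v=(q[:2]/q[2]).astype(int); cv2.imwrite('pics/'+sys.argv[1],cv2.resize(p[max(v-50,0):v+30,u-55:u+55,::-1].astype(np.uint8),(660,480),interpolation=2))
E
python3 tip.py t1.png
```

```text
t 3.98 tcp [ 0.5606  0.3156 -0.0216] F [-0.5  0.3  0.7] gap 1.003 | shift mm [0. 0. 0.] turn [0. 0. 0.] q [-0.66  0.67  0.1   1.72 -0.09  0.76  0.74]
red n 56 tool-frame z of finger px: max [-0.055 -0.055 -0.054 -0.053 -0.052 -0.049 -0.048 -0.045] x 0.0029 y [-0.06  -0.053 -0.048]
```

View pics/t1.png

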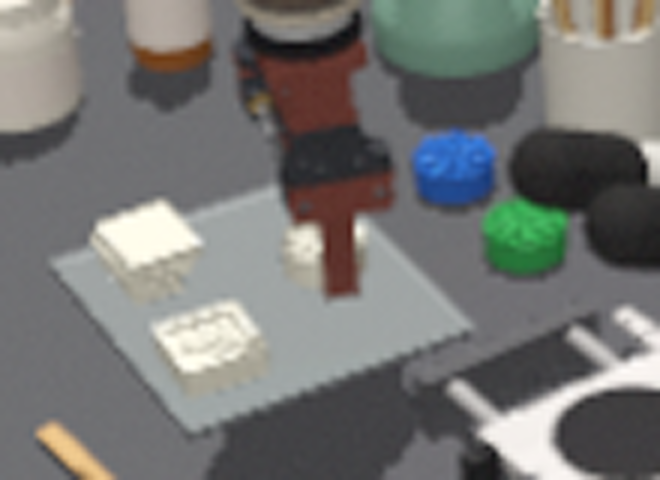

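The near finger is now in front of the rosette, with its tip at z ≈ 0.023. The offset is a constant 45 mm or so along the tool. I'll go down another 11 mm and close.

{"name": "carry_out", "arguments": {"plan": [[[0,0,0.006,0,0,0,1],[0,0,0.011,0,0,0,1],[0,0,0.011,0,0,0,0.4],[0,0,0.011,0,0,0,0.4],[0,0,0.011,0,0,0,0.4]]], "squeeze": 15}}

```text
time: 4.6
tcp_pos: [0.5612, 0.316, -0.0316]
orientation: [0.158, 0.987, 0.0, 0.0]
contact_force: [-0.8, -0.4, 4.7]
finger_gap: 0.693
grip_force: 2.0
```

{"name": "carry_out", "arguments": {"plan": [[[0,0,0,0,0,0,0.4],[0,0,0,0,0,0,0.4]]], "squeeze": 15}}

```text
time: 4.85
tcp_pos: [0.5612, 0.316, -0.0316]
orientation: [0.158, 0.987, 0.0, 0.0]
contact_force: [-0.4, -0.9, 4.8]
finger_gap: 0.632
grip_force: 15.7
```

{"name": "carry_out", "arguments": {"plan": [[[0,0,-0.02,0,0,0,0.4],[0,0,-0.055,0,0,0,0.4],[0,0,-0.085,0,0,0,0.4],[-0.02,-0.04,-0.085,0,0,0,0.4],[-0.04,-0.09,-0.085,0,0,0,0.4]]]}}

```text
time: 5.48
tcp_pos: [0.571, 0.2183, 0.0545]
orientation: [0.157, 0.988, 0.001, 0.001]
contact_force: [0.6, -0.2, -1.0]
finger_gap: 0.633
grip_force: 15.0
```

Run:
```python
from h import *
go([.587,.0105,.05])
```

```text
t 5.47 tcp [0.571  0.2183 0.0545] F [ 0.6 -0.2 -1. ] gap 0.633 | shift mm [ -79.6 -192.6    4.2] turn [0. 0. 0.] q [-0.53  0.52  0.12  1.77 -0.08  0.86  0.88]
```

{"name": "carry_out", "arguments": {"plan": [[[-0.02,-0.05,0,0,0,0,0.4],[-0.04,-0.1,0,0,0,0,0.4],[-0.06,-0.15,0,0,0,0,0.4],[-0.08,-0.192,0.002,0,0,0,0.4],[-0.08,-0.192,0.004,0,0,0,0.4]]]}}

```text
time: 6.1
tcp_pos: [0.5871, 0.0052, 0.0501]
orientation: [0.162, 0.987, -0.001, 0.001]
contact_force: [-0.8, 0.8, -0.6]
finger_gap: 0.634
grip_force: 15.0
```

{"name": "carry_out", "arguments": {"plan": [[[0,0,0.0,0,0,0,0.4],[0,0,0.0,0,0,0,0.4]]]}}

```text
time: 6.35
tcp_pos: [0.5867, 0.0125, 0.0494]
orientation: [0.157, 0.988, 0.0, -0.0]
contact_force: [0.5, 0.2, -0.3]
finger_gap: 0.635
grip_force: 15.0
```

```bash
python3 tip.py t2.png
python3 - <<'E'
from h import *
go([.587,.0105,.0055])
E
```

```text
t 6.4 tcp [0.5868 0.0124 0.0494] F [ 0.1 -0.7 -0.5] gap 0.634 | shift mm [0. 0. 0.] turn [0. 0. 0.] q [-0.21  0.49  0.14  1.83 -0.09  0.82  1.23]
red n 59 tool-frame z of finger px: max [-0.046 -0.044 -0.044 -0.043 -0.043 -0.042 -0.042 -0.04 ] x 0.0022 y [-0.041 -0.035 -0.031]
t 6.4 tcp [0.5868 0.0124 0.0494] F [ 0.1 -0.7 -0.5] gap 0.634 | shift mm [-0.8 -1.8 43.8] turn [0. 0. 0.] q [-0.21  0.49  0.14  1.83 -0.09  0.82  1.23]
```

View pics/t2.png

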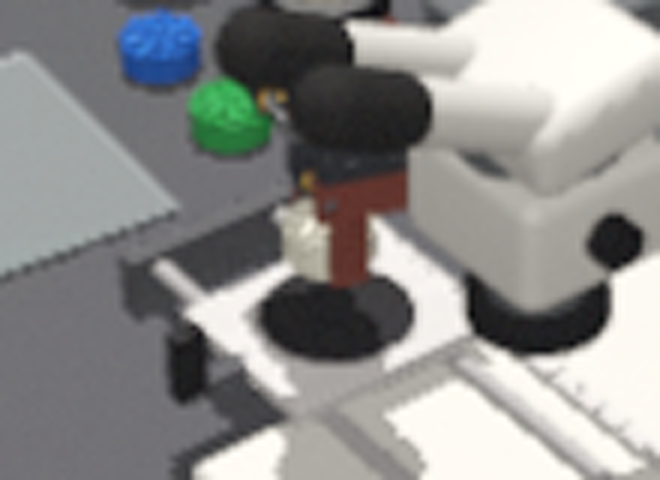

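The rosette is in the grip above the disc, but it appears pivoted about the finger line, with its face turned toward the robot. I'll measure the tilt from the depth points.

```bash
cat > ros.py <<'E'
from h import *
o=env.get_obs();T=Ro.from_quat(o['orientation'])
for n in ['side','top']:
    p,d=vision.snapshot(n);W=cloud(n,d);p=p.astype(int);c=o['tcp_pos']+T.apply([0,0,-.05])
    m=(np.linalg.norm(W-c,axis=-1)<.06)&(p.min(2)>90)&(p[...,0]-p[...,2]>9)&(W[...,2]>.048)&(p[...,0]<1.35*p[...,2])
    q=W[m]-o['tcp_pos']; print(n,m.sum())
    if m.sum()<8: continue
    print(' range x,y,z mm',(np.percentile(q,[3,50,97],axis=0)*1000).round(0).tolist())
    for r in sorted(set(np.argwhere(m)[:,0])): 
        us=np.argwhere(m[r])[:,0]; print(r,us.min(),us.max(),[(int(u),(W[r,u]*1000).round(0).astype(int).tolist()) for u in us[::3]])
E
python3 ros.py
```

```text
side 100
 range x,y,z mm [[-33.0, -27.0, 41.0], [-23.0, -7.0, 60.0], [17.0, 24.0, 73.0]]
211 317 319 [(317, [582, 44, 111])]
212 317 319 [(317, [578, 39, 111])]
213 315 319 [(315, [567, 35, 114]), (318, [580, 36, 108])]
214 315 330 [(315, [568, 37, 108]), (318, [572, 24, 114])]
215 315 330 [(315, [562, 27, 112]), (318, [573, 26, 108]), (330, [604, -4, 111])]
216 315 330 [(315, [559, 23, 112]), (318, [563, 11, 117]), (321, [573, 7, 115]), (330, [599, -10, 113])]
217 315 330 [(315, [558, 22, 108]), (318, [561, 9, 115]), (321, [570, 3, 114]), (330, [601, -7, 105])]
218 315 330 [(315, [559, 24, 102]), (318, [560, 7, 112]), (321, [567, -2, 114]), (330, [606, 0, 95])]
219 315 330 [(315, [555, 18, 103]), (318, [558, 4, 110]), (321, [564, -6, 113]), (330, [603, -4, 94])]
220 315 330 [(315, [555, 18, 99]), (318, [556, 1, 109]), (321, [565, -4, 108]), (330, [603, -4, 90])]
221 316 329 [(316, [554, 10, 100]), (319, [560, 1, 103]), (322, [562, -15, 111])]
222 316 329 [(316, [556, 15, 92]), (319, [559, 0, 99]), (322, [560, -17, 109])]
223 317 322 [(317, [557, 10, 90]), (320, [563, 0, 93])]
224 319 322 [(319, [561, 3, 88]), (322, [563, -12, 96])]
top 0
```

The points span z 88–117 mm, with the side wall about 30 mm from the tool axis. That fits a level rosette, so I'll lower it gently.

{"name": "carry_out", "arguments": {"plan": [[[-0.0005,-0.002,0.02,0,0,0,0.4],[-0.0005,-0.002,0.035,0,0,0,0.4],[-0.0005,-0.002,0.0405,0,0,0,0.4],[-0.0005,-0.002,0.043,0,0,0,0.4],[-0.0005,-0.002,0.043,0,0,0,0.4]]]}}

```text
time: 7.12
tcp_pos: [0.5869, 0.0086, 0.0063]
orientation: [0.158, 0.987, 0.0, 0.0]
contact_force: [0.1, -0.1, -1.0]
finger_gap: 0.636
grip_force: 15.0
```

{"name": "carry_out", "arguments": {"plan": [[[0,0,0.001,0,0,0,0.4],[0,0,0.001,0,0,0,0.4]]]}}

```text
time: 7.38
tcp_pos: [0.5869, 0.0085, 0.0054]
orientation: [0.158, 0.987, 0.0, 0.0]
contact_force: [-1.0, -0.4, -0.3]
finger_gap: 0.633
grip_force: 15.0
```

{"name": "carry_out", "arguments": {"plan": [[[0,0.002,0,0,0,0,0.4],[0,0.002,0.0005,0,0,0,0.4],[0,0.002,0.001,0,0,0,0.4],[0,0.002,0.0015,0,0,0,0.4]]]}}

```text
time: 7.88
tcp_pos: [0.5874, 0.0105, 0.0043]
orientation: [0.158, 0.987, 0.0, 0.0]
contact_force: [-3.1, 0.9, 11.2]
finger_gap: 0.63
grip_force: 18.1
```

{"name": "carry_out", "arguments": {"plan": [[[0,0,-0.0005,0,0,0,0.4],[0,0,-0.0005,0,0,0,0.75],[0,0,-0.0005,0,0,0,0.95],[0,0,-0.0005,0,0,0,0.95],[0,0,-0.0005,0,0,0,0.95]]], "squeeze": 5}}

```text
time: 8.5
tcp_pos: [0.5878, 0.0106, 0.0044]
orientation: [0.158, 0.987, 0.0, 0.0]
contact_force: [1.1, 1.4, 4.6]
finger_gap: 0.947
grip_force: 1.9
```

{"name": "carry_out", "arguments": {"plan": [[[0,0,-0.02,0,0,0,0.95],[0,0,-0.05,0,0,0,0.95],[0,0,-0.085,0,0,0,0.95]]]}}

```text
time: 8.88
tcp_pos: [0.586, 0.0095, 0.0889]
orientation: [0.159, 0.987, -0.001, -0.001]
contact_force: [-0.0, -0.1, 0.0]
finger_gap: 0.95
grip_force: 0.0
```

Run:
```python
from h import *
# leaned pose target: 35 deg, TCP-true 38mm shorter; retreat toward robot first
a=np.radians(35);c,s=np.cos(a),np.sin(a)
R=Ro.from_matrix(np.array([[-c,0,s],[0,1,0],[-s,0,-c]]))
go([.40,.012,.13],R)
```

```text
t 8.88 tcp [0.586  0.0095 0.0889] F [-0.  -0.1  0. ] gap 0.95 | shift mm [177.5 -56.  -40.5] turn [ -5.6 -34.9 -17.6] q [-0.21  0.45  0.15  1.8  -0.08  0.9   1.23]
```

{"name": "carry_out", "arguments": {"plan": [[[0.04,-0.013,-0.035,-1.4,-8.7,-4.4,0.95],[0.09,-0.028,-0.04,-2.8,-17.4,-8.8,0.95],[0.135,-0.042,-0.04,-4.2,-26,-13.2,0.95],[0.177,-0.056,-0.04,-5.6,-34.9,-17.6,0.95],[0.177,-0.056,-0.04,-5.6,-34.9,-17.6,0.95]]]}}

```text
time: 9.5
tcp_pos: [0.422, 0.0249, 0.1406]
orientation: [0.027, 0.972, 0.033, 0.23]
contact_force: [-0.2, 0.1, 0.9]
finger_gap: 0.952
grip_force: 0.0
```

```bash
cat > meas.py <<'E'
from e import *
import sys
p,d=vision.snapshot('top');np.savez(sys.argv[1],p=p,d=d);P=p.astype(int);W=cloud('top',d);o=env.get_obs();go(o['tcp_pos'])
br=P.min(2)
# disc (dark) and plaster on the stage: plaster = warm bright inside disc
K,R,t=cam('top')
u0=int(sys.argv[2]) if len(sys.argv)>2 else 300
m=np.zeros(br.shape,bool);m[176:212,u0-20:u0+20]=1
for b,s,c in blobs(m&(br>120)&(P[...,0]-P[...,2]>9),60):
    cn=max(cv2.findContours(b.astype(np.uint8),0,1)[0],key=len)[:,0]; (cx,cy),r=cv2.minEnclosingCircle(ray('top',cn,.068)[:,:2].astype(np.float32))
    print('ros',s,c.round(1),'centroid@z.068',ray('top',c,.068)[0].round(4),'circ',round(cx,4),round(cy,4),round(r,4))
f=m&(br<75); f=cv2.morphologyEx(f.astype(np.uint8),cv2.MORPH_OPEN,np.ones((2,2)))
cs=[x for x in cv2.findContours(f,0,1)[0] if len(x)>20]
for x in cs: 
    h=cv2.convexHull(x)[:,0]; print('disc',len(x),[np.round(k,4) for k in cv2.minAreaRect(ray('top',h,.042)[:,:2].astype(np.float32))[:2]])
g=np.zeros(br.shape,bool);g[205:232,u0-15:u0+20]=1;g&=(W[...,2]>.068)&(W[...,2]<.09)&(br<80)
if g.any(): print('grip',g.sum(),np.median(W[g],0).round(4),ray('top',np.argwhere(g)[:,::-1].mean(0),.08)[0].round(4))
cv2.imwrite('pics/'+sys.argv[1][:-4]+'.png',cv2.resize(p[150:240,u0-60:u0+80,::-1],(770,495),interpolation=2))
E
python3 meas.py top3.npz; python3 tip.py
```

```text
t 9.55 tcp [0.422  0.0228 0.1412] F [-0.3  0.6  0.2] gap 0.951 | shift mm [0. 0. 0.] turn [0. 0. 0.] q [ 0.09 -0.15 -0.27  2.49 -0.02  0.32  1.35]
ros [280 176  40  36 647] [301.9 196.2] centroid@z.068 [0.5688 0.0032 0.068 ] circ 0.5747 0.0101 0.0836
ros [292 183  17  17 225] [299.9 191.3] centroid@z.068 [0.5852 0.01   0.068 ] circ 0.5848 0.0103 0.0283
disc 32 [array([ 0.5685, -0.0183]), array([0.0181, 0.0456])]
grip 28 [0.4827 0.0087 0.0777] [0.4826 0.0086 0.08  ]
t 9.6 tcp [0.4232 0.0214 0.1412] F [ 0.2 -0.7 -0. ] gap 0.949 | shift mm [0. 0. 0.] turn [0. 0. 0.] q [ 0.08 -0.14 -0.26  2.49 -0.01  0.32  1.33]
red n 54 tool-frame z of finger px: max [-0.052 -0.052 -0.052 -0.049 -0.048 -0.047 -0.047 -0.043] x 0.0017 y [-0.053 -0.049 -0.044]
```

View pics/top3.png

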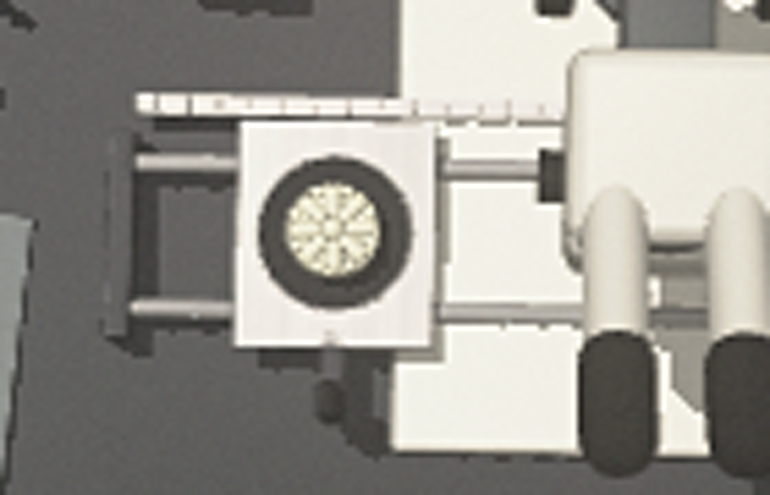

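The top view shows the rosette flower side up and centred on the disc at crop (333,230), with the grip at (330,400). I'll go to a standoff, leaning back 35°, and approach the grip along the tool axis.

```bash
cat > lean.py <<'E'
from h import *
import sys
a=np.radians(35);c,s=np.cos(a),np.sin(a)
go([float(x) for x in sys.argv[1:4]],Ro.from_matrix(np.array([[-c,0,s],[0,1,0],[-s,0,-c]])))
E
python3 lean.py .472 .009 .073
```

```text
t 9.6 tcp [0.4232 0.0214 0.1412] F [ 0.2 -0.7 -0. ] gap 0.949 | shift mm [-14.  -15.3  82.2] turn [ 2.4 -8.3 -4.6] q [ 0.08 -0.14 -0.26  2.49 -0.01  0.32  1.33]
```

{"name": "carry_out", "arguments": {"plan": [[[-0.007,-0.007,0.03,1,-4,-2.3,0.95],[-0.014,-0.015,0.06,2.4,-8.3,-4.6,0.95],[-0.014,-0.015,0.06,2.4,-8.3,-4.6,0.95],[-0.014,-0.015,0.06,2.4,-8.3,-4.6,0.95]]]}}

```text
time: 10.1
tcp_pos: [0.42, -0.0159, 0.0702]
orientation: [0.002, 0.975, -0.037, 0.218]
contact_force: [-0.4, -0.5, -0.2]
finger_gap: 0.95
grip_force: 0.0
```

```bash
python3 lean.py .472 .009 .073
```

```text
t 10.1 tcp [ 0.42   -0.0159  0.0702] F [-0.4 -0.5 -0.2] gap 0.95 | shift mm [-48.5  25.7  17.8] turn [-4.1 -9.7  1.1] q [ 0.68  0.1  -0.93  2.53  1.11  0.28  0.3 ]
```

{"name": "carry_out", "arguments": {"plan": [[[-0.024,0.012,0.009,-2,-5,0.5,0.95],[-0.048,0.025,0.018,-4,-9.7,1,0.95],[-0.048,0.025,0.018,-4,-9.7,1,0.95]]]}}

```text
time: 10.48
tcp_pos: [0.4806, 0.01, 0.0773]
orientation: [0.001, 0.954, 0.002, 0.299]
contact_force: [-0.5, 1.2, -0.5]
finger_gap: 0.944
grip_force: 0.0
```

```bash
python3 lean.py .472 .009 .073
```

```text
t 10.47 tcp [0.4806 0.01   0.0773] F [-0.5  1.2 -0.5] gap 0.944 | shift mm [ 9.5 -1.1 -1.4] turn [ 0.2 -0.2 -0.2] q [ 1.05  0.5  -1.47  2.54  1.79  0.64 -0.28]
```

{"name": "carry_out", "arguments": {"plan": [[[0.009,-0.001,0.0,0,0,0,0.95],[0.009,-0.001,0.015,0,0,0,0.95],[0.009,-0.001,0.03,0,0,0,0.95],[0.009,-0.001,0.03,0,0,0,0.95]]]}}

```text
time: 10.98
tcp_pos: [0.4886, 0.0094, 0.0459]
orientation: [-0.002, 0.956, -0.0, 0.294]
contact_force: [-0.4, -0.0, 0.1]
finger_gap: 0.953
grip_force: 0.0
```

```bash
python3 lean.py .512 .009 .016; python3 tip.py t3.png
```

```text
t 10.97 tcp [0.4886 0.0094 0.0459] F [-0.4 -0.   0.1] gap 0.953 | shift mm [-2.5 -0.5 37.9] turn [ 0.1 -0.8  0.2] q [ 0.97  0.72 -1.46  2.54  1.86  0.86 -0.28]
t 11.03 tcp [0.4888 0.0092 0.0468] F [ 0.1 -0.1  0.3] gap 0.945 | shift mm [0. 0. 0.] turn [0. 0. 0.] q [ 0.98  0.72 -1.46  2.54  1.86  0.86 -0.28]
red n 56 tool-frame z of finger px: max [-0.05  -0.048 -0.047 -0.045 -0.045 -0.042 -0.04  -0.03 ] x 0.0006 y [-0.054 -0.05  -0.044]
```

View pics/t3.png

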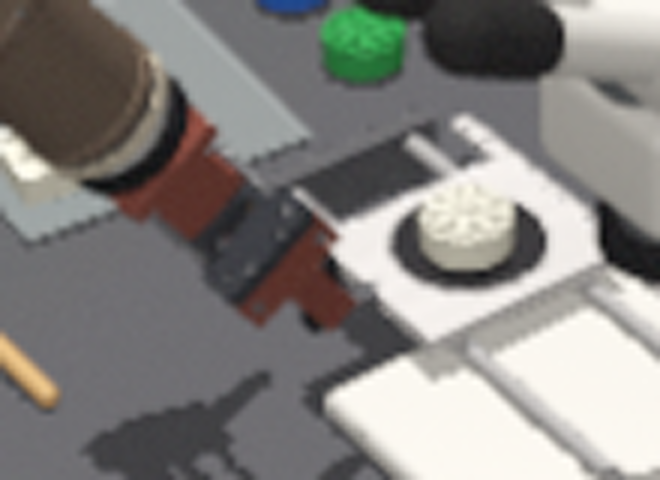

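The hand leans back with the tab between its open fingers at crop (320,290), and the rosette sits flat on the disc at (468,225). I'll advance along the tool and close.

{"name": "carry_out", "arguments": {"plan": [[[-0.001,0,0.012,0,-0.4,0,0.95],[-0.002,0,0.024,0,-0.8,0,0.95],[-0.002,0,0.035,0,-0.8,0,0.95],[-0.002,0,0.035,0,-0.8,0,0.95]]]}}

```text
time: 11.52
tcp_pos: [0.5111, 0.0075, 0.02]
orientation: [-0.001, 0.953, -0.002, 0.303]
contact_force: [0.0, 1.7, -0.4]
finger_gap: 0.948
grip_force: 0.0
```

{"name": "carry_out", "arguments": {"plan": [[[0,0,0,0,0,0,0.5],[0,0,0,0,0,0,0.5],[0,0,0,0,0,0,0.3],[0,0,0,0,0,0,0.3],[0,0,0,0,0,0,0.3]]], "squeeze": 8}}

```text
time: 12.15
tcp_pos: [0.511, 0.0072, 0.0201]
orientation: [-0.001, 0.953, -0.001, 0.303]
contact_force: [0.8, 0.8, 0.6]
finger_gap: 0.422
grip_force: 0.0
```

{"name": "carry_out", "arguments": {"plan": [[[0,0,0,0,0,0,0.1],[0,0,0,0,0,0,0.1],[0,0,0,0,0,0,0.1]]], "squeeze": 8}}

```text
time: 12.52
tcp_pos: [0.511, 0.0079, 0.0201]
orientation: [-0.001, 0.953, -0.001, 0.303]
contact_force: [0.3, 0.9, -1.2]
finger_gap: 0.159
grip_force: 8.0
```

```bash
python3 lean.py .512 .009 .016; python3 meas.py top4.npz
```

```text
t 12.53 tcp [0.511  0.0079 0.0201] F [ 0.3  0.9 -1.2] gap 0.159 | shift mm [1.5 1.1 3.9] turn [-0.1  0.3  0.1] q [ 0.89  0.82 -1.37  2.52  1.99  0.94 -0.34]
t 12.57 tcp [0.511  0.0079 0.0201] F [ 1.4  2.1 -1.9] gap 0.158 | shift mm [0. 0. 0.] turn [0. 0. 0.] q [ 0.89  0.82 -1.37  2.52  1.99  0.94 -0.34]
ros [280 176  40  36 664] [302.  195.7] centroid@z.068 [0.5706 0.0028 0.068 ] circ 0.5781 0.0087 0.0848
ros [293 183  17  17 226] [300.9 191.4] centroid@z.068 [0.585  0.0068 0.068 ] circ 0.5849 0.007 0.0283
disc 26 [array([ 0.5704, -0.0234]), array([0.0135, 0.0421])]
grip 53 [0.4823 0.0068 0.0769] [0.4815 0.0058 0.08  ]
```

Run:
```python
from e import *
p=np.load('top0.npz')['p'].astype(int);W=cloud('top',np.load('top0.npz')['d'])
m=np.zeros(p.shape[:2],bool);m[205:240,338:392]=1
for b,s,c in blobs(m&(p.max(2)<70)&(W[...,2]>.3),60): print('cap',s,c.round(1),ray('top',c,.385)[0].round(4),np.nanmedian(W[b],0).round(3))
# zoom body/housing left/right edges at rows 165-180
g=p.mean(2)
# side ring
q=np.load('side0.npz')['p'].astype(int);Ws=cloud('side',np.load('side0.npz')['d'])
m=np.zeros(q.shape[:2],bool);m[218:240,340:375]=1
r=m&(q.max(2)<70)&(Ws[...,2]>.1)
for b,s,c in blobs(r,20):
    for v in range(s[1],s[1]+s[3]):
        us=np.argwhere(b[v])[:,0]; print(v,us.min(),us.max(),end='; ')
    print('ring',s,c)
    for um in (s[0]+s[2]/2-.5,):
        for z in (.158,.165):
            for v in (228,231,234):
                A=ray('side',(um,v),z)[0]; B=ray('side',(um,v+1),z)[0]; k=(.5866-A[0])/(B[0]-A[0]); print('z',z,'x=.5866 -> y',(A+k*(B-A))[1].round(4))
# end blocks in top view: dark between table, use depth z~.034
for nm,(u0,u1) in {'+y':(255,275),'-y':(385,408)}.items():
    m=np.zeros(W.shape[:2],bool);m[165:215,u0:u1]=1; b=m&(abs(W[...,2]-.034)<.007)&(g<110)
    print('block',nm,b.sum(),np.nanmedian(W[b],0).round(4),np.nanpercentile(W[b][:,1],[5,95]).round(4) if b.any() else '', 'expect y rel +318/-142')
```

```text
cap [345 210  14  27 231] [351.9 225.4] [ 0.4446 -0.1432  0.385 ] [ 0.443 -0.144  0.38 ]
cap [368 211  15  26 322] [375.4 223.8] [ 0.4496 -0.2043  0.385 ] [ 0.449 -0.205  0.378]
218 366 374; 219 366 374; 220 367 373; 221 368 372; 222 369 370; ring [366 218   9   5  31] [370.03225806 219.4516129 ]
z 0.158 x=.5866 -> y -0.2361
z 0.158 x=.5866 -> y -0.2361
z 0.158 x=.5866 -> y -0.2361
z 0.165 x=.5866 -> y -0.2359
z 0.165 x=.5866 -> y -0.2359
z 0.165 x=.5866 -> y -0.2359
224 345 347; 225 346 368; 226 346 368; 227 346 368; 228 346 368; 229 346 368; 230 346 368; 231 346 368; 232 347 367; 233 347 367; 234 349 365; 235 351 363; 236 353 360; ring [345 224  24  13 172] [356.59302326 230.97674419]
z 0.158 x=.5866 -> y -0.1697
z 0.158 x=.5866 -> y -0.1697
z 0.158 x=.5866 -> y -0.1697
z 0.165 x=.5866 -> y -0.1696
z 0.165 x=.5866 -> y -0.1696
z 0.165 x=.5866 -> y -0.1696
block +y 173 [0.5872 0.141  0.0331] [0.1336 0.1482] expect y rel +318/-142
block -y 200 [ 0.5865 -0.3173  0.0326] [-0.3248 -0.2951] expect y rel +318/-142
```

{"name": "carry_out", "arguments": {"plan": [[[0,-0.004,0,0,0,0,0.1],[0,-0.012,0,0,0,0,0.1],[0,-0.022,0,0,0,0,0.1],[0,-0.032,0,0,0,0,0.1],[0,-0.042,0,0,0,0,0.1]]]}}

```text
time: 13.2
tcp_pos: [0.5108, -0.0358, 0.0201]
orientation: [-0.0, 0.953, -0.002, 0.303]
contact_force: [1.2, 2.2, -3.8]
finger_gap: 0.159
grip_force: 8.0
```

```bash
python3 lean.py .511 -.175 .0201
```

```text
t 13.2 tcp [ 0.5108 -0.0358  0.0201] F [ 1.2  2.2 -3.8] gap 0.159 | shift mm [ 1.000e-01 -1.392e+02  5.000e-01] turn [-0.2  0.2  0.1] q [ 1.04  0.81 -1.35  2.52  2.03  0.84 -0.24]
```

{"name": "carry_out", "arguments": {"plan": [[[0,-0.01,0,0,0,0,0.1],[0,-0.02,0,0,0,0,0.1],[0,-0.03,0,0,0,0,0.1],[0,-0.04,0,0,0,0,0.1],[0,-0.05,0,0,0,0,0.1]]]}}

```text
time: 13.82
tcp_pos: [0.5106, -0.0854, 0.0201]
orientation: [-0.001, 0.953, -0.001, 0.303]
contact_force: [1.5, 2.8, -6.6]
finger_gap: 0.16
grip_force: 8.0
```

```bash
python3 lean.py .511 -.175 .0201
```

```text
t 13.82 tcp [ 0.5106 -0.0854  0.0201] F [ 1.5  2.8 -6.6] gap 0.16 | shift mm [ -0.1 -89.6   0.4] turn [-0.1  0.2  0.1] q [ 1.19  0.8  -1.33  2.5   2.05  0.72 -0.12]
```

{"name": "carry_out", "arguments": {"plan": [[[0,-0.01,0,0,0,0,0.1],[0,-0.02,0,0,0,0,0.1],[0,-0.03,0,0,0,0,0.1],[0,-0.04,0,0,0,0,0.1],[0,-0.05,0,0,0,0,0.1]]]}}

```text
time: 14.45
tcp_pos: [0.5105, -0.1353, 0.0202]
orientation: [-0.001, 0.953, -0.001, 0.302]
contact_force: [-1.7, 3.4, -9.1]
finger_gap: 0.16
grip_force: 8.0
```

```bash
python3 lean.py .511 -.175 .0201
```

```text
t 14.45 tcp [ 0.5105 -0.1353  0.0202] F [-1.7  3.4 -9.1] gap 0.16 | shift mm [ -0.3 -39.7   0.4] turn [-0.1  0.2  0.1] q [ 1.32  0.78 -1.28  2.46  2.06  0.59  0.01]
```

{"name": "carry_out", "arguments": {"plan": [[[0,-0.01,0,0,0,0,0.1],[0,-0.02,0,0,0,0,0.1],[0,-0.03,0,0,0,0,0.1],[0,-0.037,0,0,0,0,0.1],[0,-0.04,0,0,0,0,0.1]]]}}

```text
time: 15.08
tcp_pos: [0.5104, -0.1756, 0.0202]
orientation: [-0.0, 0.953, -0.002, 0.302]
contact_force: [-4.2, 2.7, -10.5]
finger_gap: 0.161
grip_force: 8.0
```

{"name": "carry_out", "arguments": {"plan": [[[0,0,0,0,0,0,0.1],[0,0,0,0,0,0,0.1]]]}}

```text
time: 15.32
tcp_pos: [0.5104, -0.176, 0.0202]
orientation: [0.0, 0.953, -0.002, 0.302]
contact_force: [-5.5, -0.7, -7.2]
finger_gap: 0.158
grip_force: 8.0
```

```bash
python3 lean.py .511 -.175 .0201
python3 - <<'E'
from e import *
# check from both views: stage plate +y edge in top (y_stage+.06), rosette/disc in side view
p,d=vision.snapshot('top');g=p.mean(2);np.savez('top5.npz',p=p,d=d)
r=lambda a,b:list(range(a,b))
K,R,t=cam('top');q=K@(R@np.array([.587,-.1155,.042])+t);u,v=(q[:2]/q[2]);print('exp +y plate edge px',u,v)
for rows in (r(172,186),r(190,196)): line('top',[(int(u)-6+edge(g[k,int(u)-6:int(u)+8]),k) for k in rows],'stage +y edge',.042)
g0=np.load('top0.npz')['p'].mean(2)
q=K@(R@np.array([.587,.0705,.042])+t);u=q[0]/q[2]
for rows in (r(172,186),r(190,196)): line('top',[(int(u)-6+edge(g0[k,int(u)-6:int(u)+8]),k) for k in rows],'start: stage +y edge (disc y .0105)',.042)
p,d=vision.snapshot('side');np.savez('side5.npz',p=p,d=d);P=p.astype(int);W=cloud('side',d)
m=(P.min(2)>110)&(P[...,0]-P[...,2]>9)&(np.linalg.norm(W-[.587,-.175,.055],axis=-1)<.06)
for b,s,c in blobs(m,15): print('ros side',s,c.round(1),ray('side',c,.06)[0].round(4),np.nanmedian(W[b],0).round(4))
cv2.imwrite('pics/s5.png',cv2.resize(p[190:290,290:430,::-1],(770,550),interpolation=2))
E
```

```text
t 15.32 tcp [ 0.5104 -0.176   0.0202] F [-5.5 -0.7 -7.2] gap 0.158 | shift mm [-0.4  1.   0.4] turn [-0.3  0.2  0.1] q [ 1.4   0.76 -1.23  2.42  2.05  0.48  0.11]
exp +y plate edge px 337.8645210241872 192.56557472220672
stage +y edge dir -19.17 pt 0.6342 -0.1208 14 res 0.004
stage +y edge dir 1.64 pt 0.5874 -0.1272 6 res 0.0001
start: stage +y edge (disc y .0105) dir 0.5 pt 0.6356 0.0685 14 res 0.0002
start: stage +y edge (disc y .0105) dir 2.85 pt 0.5847 0.0561 6 res 0.0003
ros side [348 247  18  17 237] [356.4 254.6] [ 0.5823 -0.1767  0.06  ] [ 0.5788 -0.1813  0.0657]
```

View pics/s5.png

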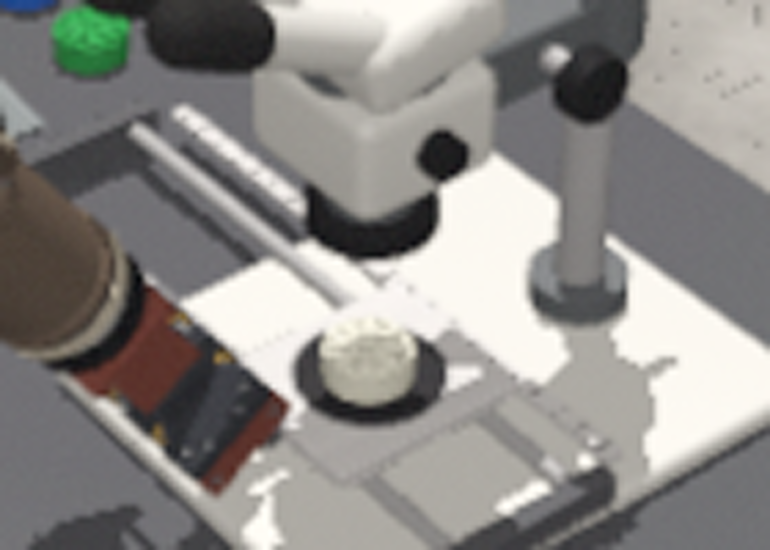

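The rosette stands on the disc at crop (368,362), almost straight below the ring light, whose middle is at (372,220). I'll check the two against a vertical projected in the same view.

Run:
```python
from h import *
K,R,t=cam('side')
f=lambda P:(lambda q:(q[:2]/q[2]).round(2))(K@(R@np.array(P)+t))
for y in (-.18,-.1755,-.171): print(y,'ring',f([.5866,y,.165]),'ros',f([.5866,y,.06]))
P=np.load('side5.npz')['p'].astype(int);W=cloud('side',np.load('side5.npz')['d'])
m=np.zeros(P.shape[:2],bool);m[240:275,340:375]=1
b=m&(P.min(2)>110)&(P[...,0]-P[...,2]>9)
# subpixel extents: rosette rows (wall) and ring rows from brightness half crossings
from e import edge
g=P.mean(2)
for nm,rows,c in (('ros',range(253,260),357),('ring',range(226,232),357)):
    L=[c-16+edge(g[v,c-16:c-4]) for v in rows];Rr=[c+4+edge(g[v,c+4:c+16]) for v in rows]; print(nm,np.median(L).round(2),np.median(Rr).round(2),'mid',((np.median(L)+np.median(Rr))/2).round(2))
```

```text
-0.18 ring [358.57 229.33] ros [358.11 254.63]
-0.1755 ring [357.67 228.64] ros [357.24 253.92]
-0.171 ring [356.78 227.95] ros [356.38 253.21]
ros 343.13 370.51 mid 356.82
ring 345.21 369.36 mid 357.28
```

The vertical through the ring should land at column 356.85, and the disc middle measures 356.82, so the stage is aligned. I'll release and withdraw.

{"name": "carry_out", "arguments": {"plan": [[[0,0,0,0,0,0,0.3],[0,0,0,0,0,0,0.5],[0,0,0,0,0,0,0.7],[0,0,0,0,0,0,0.7],[0,0,0,0,0,0,0.7]]]}}

```text
time: 16.05
tcp_pos: [0.5112, -0.1747, 0.0208]
orientation: [-0.001, 0.953, -0.002, 0.303]
contact_force: [-0.4, 0.4, 0.3]
finger_gap: 0.675
grip_force: 0.0
```

{"name": "carry_out", "arguments": {"plan": [[[0,0,-0.015,0,0,0,0.7],[0,0,-0.035,0,0,0,0.7],[0,0,-0.06,0,0,0,0.7],[0,0,-0.08,0,0,0,0.7],[0,0,-0.08,0,0,0,0.7]]]}}

```text
time: 16.68
tcp_pos: [0.4645, -0.1759, 0.0866]
orientation: [-0.001, 0.953, -0.004, 0.303]
contact_force: [0.7, -0.6, -0.1]
finger_gap: 0.703
grip_force: 0.0
```

Run:
```python
from e import *
go([.42,-.175,.12])
p,d=vision.snapshot('side');P=p.astype(int);W=cloud('side',d);g=P.mean(2)
m=(P.min(2)>110)&(P[...,0]-P[...,2]>9)&(np.linalg.norm(W-[.587,-.175,.055],axis=-1)<.06)
for b,s,c in blobs(m,15): print('ros side',s,c.round(1))
c=357;rows=range(253,260)
L=[c-16+edge(g[v,c-16:c-4]) for v in rows];Rr=[c+4+edge(g[v,c+4:c+16]) for v in rows];print('disc mid',(np.median(L)+np.median(Rr))/2)
K,R,t=cam('top');p,d=vision.snapshot('top');W=cloud('top',d);g=(W[...,2]>.068)&(W[...,2]<.09)&(abs(W[...,0]-.4825)<.02)&(abs(W[...,1]+.176)<.04)
print('grip top',g.sum(),np.median(W[g],0).round(4) if g.any() else '')
```

```text
t 16.68 tcp [ 0.4645 -0.1759  0.0866] F [ 0.7 -0.6 -0.1] gap 0.703 | shift mm [ 17.    0.6 -53. ] turn [0. 0. 0.] q [ 1.59  0.41 -1.27  2.46  1.75  0.14  0.33]
ros side [348 247  18  17 238] [356.4 254.7]
disc mid 356.82684
grip top 0
```

```bash
python3 -c "
from cell import env
print(env.finish_job())"
```

```text
the job is handed in; nothing more can be done
None
```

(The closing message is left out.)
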